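Set the suction of a plate vacuum station

ROBOT

A 6-joint arm with a two-finger parallel gripper is mounted at the origin on the work surface. World frame = base frame: x ahead of the robot, y to its left, z up, the work surface at z = 0. Lengths are in mm, angles in degrees, forces in N, time in s.
With the tool pointing down it reaches from about 325 to 900 mm from the base axis. Payload 6.1 kg.
Tool frame: the origin (TCP) lies at the very end of the fingers, on their centre line; the grasp point (between the pads) lies 19 mm behind it; x points along the fingers, y is the direction in which the jaws open and shut, and the axes are right-handed (so a half turn about x gives the same grasp; the last joint's range is limited). The gripper opens to 85 mm and grips with 20 to 120 N. Pads are 22 mm wide; open, the fingers measure 114 mm over their backs; the gripper's body (76 mm by 85 mm) begins 54 mm behind the grasp point. The pads swing forward as they close: fully open they stand 13 mm farther back than shut.
Start: joints at [69.781, 12.628, 87.462, -0, 79.91, -7.225], TCP at [140.537, 608.987, 231.3] pointing down, gripper open.
Joint ranges: [-170.65, 170.65], [-52.31, 119.04], [5.05, 147.46], [-71.25, 251.25], [11.57, 151.72], [-153.62, 153.62]. Speed limits (degrees/s): [147.25, 147.25, 172.46, 180, 180, 180].

INTERFACE

Orientations are given as a 3x3 rotation matrix whose columns are the frame's x, y, z axes.
In Python, from cell import env, get_image, camera_params, finder gives the robot as it stands. The module is installed in compiled form; this text tells all that it offers.
- The arm moves only by the shell command python3 -m pendant 'ROWS' [FORCE]. ROWS is JSON, a list of rows, each an object of numbers: "jaw": the closure in counts, from 0 (fully open) to 255 (shut); "x", "y", "z": the shift along the tool's x, y, z in m; "ax", "ay", "az": the turn, a rotation vector about the tool's x, y, z in degrees. In form: [{"jaw": .., "x": .., "y": .., "z": .., "ax": .., "ay": .., "az": ..}, ...]. A call has exactly 10 rows; each row is the pose to reach, as a shift and turn from the pose measured when the call began, along the tool's axes at that moment; what a row does not reach only later rows make up. A row lasts 1/12 s, in which the tool goes at most 41.7 mm and 7.16 degrees, less where a joint would pass 70% of its speed; a pose out of reach is approached as far as the arm can. A call with a gripper value outside its range is refused whole. The fingers move at their own pace and stop on an object; FORCE is the grip in N (left out, the last holds). Time passes only in rows, so rows that repeat a pose let the fingers close, or fill a call up. It gives the time, the measured TCP pose, the force and the opening at its end, in the units of the state.
- env.read_state(): the state, without advancing time (a new reading comes with each control period).
- get_image(name): name is "scene" or "top" or "wrist"; returns (picture, depth): 480x640x3 uint8, red, green, blue; 480x640 float32, mm along the optical axis (not along the pixel's ray), 0 where there is no reading.
- camera_params(name): a dict with "intrinsics" (3x3 intrinsics, pixels), "cam_to_world" (4x4, takes a point from camera to world coordinates). Camera axes: x right, y up, looking along -z (the intrinsics and any distortion apply to the point x, -y, -z); pixel columns grow to the right and rows downward; lengths in mm; the calibration is good to about 2 mm. A picture is of the moment at which its call begins: read the wrist's pose just before it. camera_params takes no time and is no camera call; for the wrist camera it gives the pose at the moment of the call.
- env.job_done(): hands the job in, once; it reports no verdict.
Trained networks look in the newest picture that a camera, given by its name, has taken for a name from the list of things; names that differ only in an ending like _2 or _b are one class to them, and where a whole thing is asked for, a point or a joint stands for the part that bears it (a point fixed in the world has none). Each returns a list of dicts, best first, with "p" (0 to 1); they miss things now and then, are a little off and sometimes report something else, mostly with a low value. They report only what shows in the picture. A call takes as long as a camera call.
- finder.find_in(name, camera): "position" ([x, y, z] in mm, in the coordinates of the camera as it stood for that picture, good to about 4 mm: the middle of the surface that is visible of it).
- finder.regions_of(name, camera): "pixels" (480x640 bool, what is visible of it).
- finder.mark_of(name, camera): "position" ([x, y, z] in mm, in the coordinates of the camera as it stood for that picture, good to about 4 mm: a listed point, or the origin of a listed thing).
The state is a dict: "clock": time; "q": joint angles; "qd": joint speeds; "joint_efforts": joint torques, N m; "tool_pos": TCP position; "ee_rot": TCP orientation; "contact_force": force on the tool from outside, world axes, zero at the start; "torque": the same for the moment, N m; "opening": finger opening in mm.
Only numpy, scipy, OpenCV 4.12 (cv2) and the standard library are available. Lean on these libraries where they do the work, as an engineer would, in place of code of your own. Each camera call takes 0.05 s, during which the arm holds its last target. There are 200 camera calls.

TASK

Bring the plate vacuum station up to its working suction. First push the red lever of the supply valve round with a fingertip until the valve is fully open (lever in line with its pipe, against its stop); then push the blue lever of the bleed valve round from open towards closed until the tip of the gauge needle stands within the green band, and take the hand away. Nothing needs gripping: leave the plates, tubes, pen, bottle and boxes where they are.

Things in the scene. Friction and masses are not known exactly. Their poses are not given: they have to be found in the camera images.
- station: Fixed white-topped aluminium box, 160 (x) x 350 (y) x 70 high, place and yaw vary. Origin: centre of its underside; x points to its back, y to its left, z up; its front faces the robot. Two plates lie on top, a 50 high face-up gauge, 100 across, between them. Two brass ball valves on level pipes stand out of its front, axes at x -150, y +-120; which valve is on the left varies.
- supply_lever (a joint): Red lever of the supply valve, rad, stop to stop. 0: shut, lever across the pipe, pointing to the station's left (its +y). 1.571: fully open, in line with the pipe, pointing out of the station's front (its -x). Opening is anticlockwise from above. Starts at 0 to 0.3. Turns at about 0.22 N m (3 to 4 N at 65 mm from its axis) and stays where it is left.
- bleed_lever (a joint): Blue lever of the bleed valve, rad, stop to stop. 0: fully open, in line with its pipe, pointing out of the station's front (its -x). 1.571: closed, lever across, pointing to the station's left (its +y). Closing is clockwise from above; it can be pushed back too. Starts at 0 to 0.12. Turns at about 0.22 N m and stays where it is left.
- supply_stem (a point): On the turning axis of the red lever, at the mid-height of its sleeve (98 above the table).
- supply_tip (a point): Outer end of the red lever, on its centre line, 95 from the axis, 98 above the table. The red vinyl sleeve covers 33 to 95 from the axis, is 16 wide and 12 thick (92 to 104 above the table); beneath it is free down to the valve's body, top at 61, and its pipe.
- bleed_stem (a point): On the turning axis of the blue lever, at the mid-height of its sleeve (98 above the table).
- bleed_tip (a point): Outer end of the blue lever, on its centre line, 95 from the axis, 98 above the table. Blue sleeve of the same size as the red one.
- gauge_centre (a point): Centre of the gauge's dial, on the needle's axis, about 116 above the table: the white dial faces up under a window and cannot be touched.
- needle_tip (a point): Tip of the gauge's black needle, 38 from the dial's centre. It turns clockwise seen from above as suction rises: it follows the blue lever at once, 1.8 rad per rad of closing, and back again. With the bleed fully open it points to the front left of the dial.
- band_mid (a point): Middle of the green band at the rim of the dial, 38 from the dial's centre; the band reaches about 6 mm (9 degrees) to either side. It is set at a different place each time, and stays there.
- plate_left: White 96-place deep-well plate, 128 x 86 x 44 high, lying loose in a 6 mm high frame on the left of the station's deck (top at 114 above the table); origin at the centre of its underside. Leave alone.
- plate_right: The same kind of plate on the right of the deck. Leave alone.
- tube_standing: Upright self-standing tube with a blue cap, 34 across and 115 tall, in front of the station between the two valves, easily knocked over; origin at the centre of its foot. Leave alone.
- tube_lying: Pale blue tube with a blue cap, 34 across, 115 long, lying on the table to the right of the station; origin under its middle. Leave alone.
- pen: Red and white pen, 135 long, 12 thick, lying in front of the station on the right; origin under its middle. Leave alone.
- buffer_bottle: White bottle with blue cap, 64 across, 130 tall, to the left of the station; origin at the centre of its foot. Leave alone.
- tip_box: Closed blue tip box, 122 x 85 x 60 high, to the right of the station; origin at the centre of its underside. Leave alone.
- pcr_stack: Stack of white plates, 128 x 86 x 56 high, far to the left; origin at the centre of its underside. Leave alone.

How it is judged:
By the outcome, as a careful person would: the job done as asked, in the order asked, and still so for the second after the job is handed in, with the robot touching nothing.
It also fails if it takes over 59 s, if anything falls off the work surface, if the arm or the gripper's body presses on something with over 40 N, if the wrist force passes 120 N, or if a joint passes its speed limit or range.

## Working session

There is one attempt and no reset: what is moved stays moved. The work goes in short steps, Python scripts to look and compute and a shell command to move; the robot and the scene stay as the last step left them, time stands still between calls to the robot, and variables do not carry over. Pictures are saved under pics/ and viewed, about 8 in all and at most 12, crops included, and the job is handed in when it is done.

```bash
mkdir -p pics; cat > h.py <<'E'
import numpy as np, cv2
from cell import env, get_image, camera_params, finder
def w(p,c):
    T=np.array(camera_params(c)["cam_to_world"]); return (T@np.r_[p,1])[:3]
def marks(names,c):
    for n in names:
        r=finder.mark_of(n,c)
        print(c,n,[(np.round(w(d["position"],c),1).tolist(),round(float(d["p"]),2)) for d in r[:2]])
def save(c,f):
    im,d=get_image(c); cv2.imwrite("pics/"+f,im[:,:,::-1]); return im,d
E
python3 - <<'E'
from h import *
s=env.read_state(); print(s["clock"],s["tool_pos"],np.round(s["ee_rot"],3).tolist(),s["opening"])
N=["station","supply_stem","supply_tip","bleed_stem","bleed_tip","gauge_centre","needle_tip","band_mid","tube_standing"]
a,_=save("top","top0.png"); marks(N,"top")
b,_=save("scene","scene0.png"); marks(N[1:5],"scene")
for c in("top","scene"): print(np.round(camera_params(c)["cam_to_world"],2).tolist())
E
```

```text
0.0 [140.29864582 608.42948376 230.18553436] [[-0.001, 0.225, 0.974], [-0.002, 0.974, -0.225], [-1.0, -0.002, -0.0]] 85.5751756150291
top station [([680.4, 32.5, -0.5], 0.86)]
top supply_stem [([510.2, 137.1, 98.0], 0.57)]
top supply_tip [([483.2, 229.1, 96.8], 0.73)]
top bleed_stem [([537.3, -101.1, 100.8], 0.74), ([516.0, -283.9, 3.6], 0.62)]
top bleed_tip [([445.5, -104.5, 98.4], 0.9)]
top gauge_centre [([676.6, 35.0, 117.6], 0.65)]
top needle_tip [([654.3, 63.4, 118.5], 0.56)]
top band_mid [([703.4, 55.2, 114.7], 0.52)]
top tube_standing [([431.6, 11.0, -0.1], 0.56)]
scene supply_stem [([509.3, 134.1, 99.8], 0.91)]
scene supply_tip [([483.9, 221.4, 101.3], 0.65)]
scene bleed_stem [([540.4, -107.2, 99.7], 0.89)]
scene bleed_tip [([445.4, -109.6, 103.0], 0.5), ([659.1, 151.2, 76.9], 0.18)]
[[-0.01, 0.98, -0.18, 374.97], [-1.0, -0.01, -0.01, 79.57], [-0.01, 0.18, 0.98, 1189.69], [0.0, 0.0, 0.0, 1.0]]
[[0.77, -0.38, 0.52, 1195.92], [0.64, 0.46, -0.61, -667.35], [-0.0, 0.8, 0.6, 804.66], [0.0, 0.0, 0.0, 1.0]]
```

View pics/top0.png

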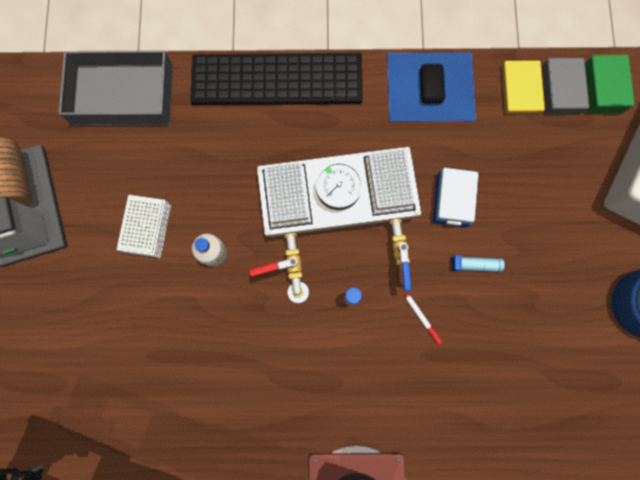

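View pics/scene0.png

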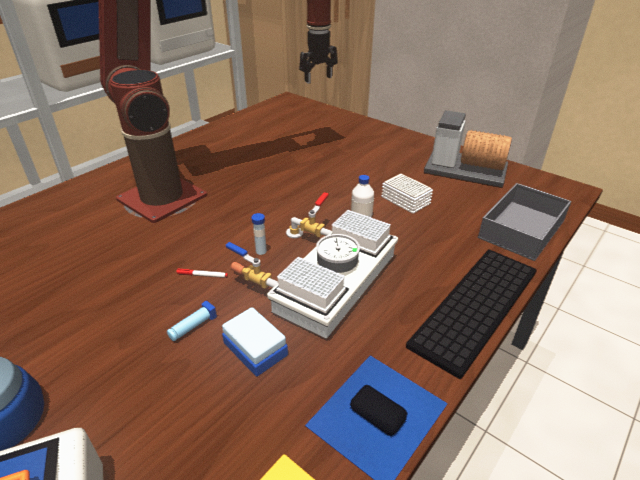

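The top view shows the supply valve on the left, with its red lever at about (270,267), and the bleed valve on the right, with its blue lever at about (405,272). The standing tube is at (353,296) and the green band at (328,170). The scene view agrees, and the two cameras' network points match to within about 7 mm. Station yaw comes out near 6.7°. I'll move to a spot behind the red lever.

```bash
cat >> h.py <<'E'
def go(*pts):
    s=env.read_state(); R=np.array(s["ee_rot"])
    print(round(s["clock"],2),np.round(s["tool_pos"],1),"F",np.round(s["contact_force"],1))
    for p in pts: print("  to",p,"shift",np.round(R.T@(np.array(p)-s["tool_pos"])/1000,4))
E
M='{"jaw":255,"x":0.030,"y":-0.300,"z":0.470}'
python3 -m pendant '[{"jaw":255,"x":0.030,"y":-0.300,"z":0.470},{"jaw":255,"x":0.030,"y":-0.300,"z":0.470},{"jaw":255,"x":0.030,"y":-0.300,"z":0.470},{"jaw":255,"x":0.030,"y":-0.300,"z":0.470},{"jaw":255,"x":0.030,"y":-0.300,"z":0.470},{"jaw":255,"x":0.030,"y":-0.300,"z":0.470},{"jaw":255,"x":0.030,"y":-0.300,"z":0.470},{"jaw":255,"x":0.030,"y":-0.300,"z":0.470},{"jaw":255,"x":0.030,"y":-0.300,"z":0.470},{"jaw":255,"x":0.030,"y":-0.300,"z":0.470}]'
python3 - <<'E'
from h import *
go([530,210,200]); print(np.round(env.read_state()["ee_rot"],3).tolist())
save("wrist","w0.png")
marks(["supply_stem","supply_tip","bleed_stem","bleed_tip","gauge_centre"],"wrist"); print(np.round(camera_params("wrist")["cam_to_world"],2).tolist())
E
```

```text
0.75 [140.5 609.  231.4] F [1.4 0.  0.8]
  to [530, 210, 200] shift [ 0.0313 -0.3012  0.4692]
[[0.0, 0.225, 0.974], [0.0, 0.974, -0.225], [-1.0, 0.0, 0.0]]
wrist supply_stem []
wrist supply_tip []
wrist bleed_stem []
wrist bleed_tip []
wrist gauge_centre []
[[0.23, -0.94, -0.26, 76.08], [0.97, 0.22, 0.06, 624.24], [-0.0, -0.26, 0.97, 372.81], [0.0, 0.0, 0.0, 1.0]]schema error: expected keys jaw, x, y, z, ax, ay, az
```

```bash
python3 -m pendant '[{"jaw":255,"x":0.030,"y":-0.300,"z":0.470,"ax":0,"ay":0,"az":0},{"jaw":255,"x":0.030,"y":-0.300,"z":0.470,"ax":0,"ay":0,"az":0},{"jaw":255,"x":0.030,"y":-0.300,"z":0.470,"ax":0,"ay":0,"az":0},{"jaw":255,"x":0.030,"y":-0.300,"z":0.470,"ax":0,"ay":0,"az":0},{"jaw":255,"x":0.030,"y":-0.300,"z":0.470,"ax":0,"ay":0,"az":0},{"jaw":255,"x":0.030,"y":-0.300,"z":0.470,"ax":0,"ay":0,"az":0},{"jaw":255,"x":0.030,"y":-0.300,"z":0.470,"ax":0,"ay":0,"az":0},{"jaw":255,"x":0.030,"y":-0.300,"z":0.470,"ax":0,"ay":0,"az":0},{"jaw":255,"x":0.030,"y":-0.300,"z":0.470,"ax":0,"ay":0,"az":0},{"jaw":255,"x":0.030,"y":-0.300,"z":0.470,"ax":0,"ay":0,"az":0}]'
python3 - <<'E'
from h import *
go([530,210,200]); print(np.round(env.read_state()["ee_rot"],3).tolist())
save("wrist","w1.png")
marks(["supply_stem","supply_tip","bleed_stem","bleed_tip","gauge_centre"],"wrist")
E
```

```text
clock: 1.88
tool_pos: [433.1, 310.4, 209.2]
ee_rot: [[0.001, 0.225, 0.974], [0.0, 0.974, -0.225], [-1.0, 0.001, 0.001]]
contact_force: [0.3, -0.0, -0.6]
opening: -0.2
1.88 [433.1 310.4 209.2] F [ 0.3 -0.  -0.6]
  to [530, 210, 200] shift [ 0.0092 -0.076   0.117 ]
[[0.001, 0.225, 0.974], [0.0, 0.974, -0.225], [-1.0, 0.001, 0.001]]
wrist supply_stem [([516.4, 132.9, 99.6], 0.91)]
wrist supply_tip [([482.5, 226.7, 99.2], 0.7)]
wrist bleed_stem []
wrist bleed_tip []
wrist gauge_centre []
```

```bash
python3 -m pendant '[{"jaw":255,"x":0.010,"y":-0.076,"z":0.117,"ax":0,"ay":0,"az":0},{"jaw":255,"x":0.010,"y":-0.076,"z":0.117,"ax":0,"ay":0,"az":0},{"jaw":255,"x":0.010,"y":-0.076,"z":0.117,"ax":0,"ay":0,"az":0},{"jaw":255,"x":0.010,"y":-0.076,"z":0.117,"ax":0,"ay":0,"az":0},{"jaw":255,"x":0.010,"y":-0.076,"z":0.117,"ax":0,"ay":0,"az":0},{"jaw":255,"x":0.010,"y":-0.076,"z":0.117,"ax":0,"ay":0,"az":0},{"jaw":255,"x":0.040,"y":-0.076,"z":0.117,"ax":0,"ay":0,"az":0},{"jaw":255,"x":0.070,"y":-0.076,"z":0.117,"ax":0,"ay":0,"az":0},{"jaw":255,"x":0.100,"y":-0.076,"z":0.117,"ax":0,"ay":0,"az":0},{"jaw":255,"x":0.124,"y":-0.076,"z":0.117,"ax":0,"ay":0,"az":0}]'
python3 - <<'E'
from h import *
S=np.array([511.5,135])
def P(th,d,r=65):
    t=np.radians(th);u=np.array([np.cos(t),np.sin(t)]);n=np.array([u[1],-u[0]])
    return np.r_[np.round(S+r*u+d*n,1),85].tolist()
go(P(106,24),*[P(t,d) for t,d in((115,24),(125,24),(135,24),(145,24),(155,24),(165,23),(170,23),(175,22))])
E
```

```text
clock: 3.02
tool_pos: [526.0, 214.4, 83.1]
ee_rot: [[-0.002, 0.222, 0.975], [0.001, 0.975, -0.222], [-1.0, 0.0, -0.002]]
contact_force: [-0.9, -0.1, -0.4]
opening: -0.2
3.02 [526.  214.4  83.1] F [-0.9 -0.1 -0.4]
  to [516.7, 204.1, 85.0] shift [-0.0019 -0.0121 -0.0067]
  to [505.8, 204.1, 85.0] shift [-0.0019 -0.0146 -0.0174]
  to [493.9, 202.0, 85.0] shift [-0.0019 -0.0192 -0.0285]
  to [482.5, 197.9, 85.0] shift [-0.0018 -0.0258 -0.0387]
  to [472.0, 191.9, 85.0] shift [-0.0018 -0.0339 -0.0476]
  to [462.7, 184.2, 85.0] shift [-0.0018 -0.0435 -0.055 ]
  to [454.7, 174.0, 85.0] shift [-0.0018 -0.0552 -0.0605]
  to [451.5, 168.9, 85.0] shift [-0.0018 -0.0609 -0.0625]
  to [448.7, 162.6, 85.0] shift [-0.0018 -0.0677 -0.0639]
```

```bash
python3 -m pendant '[{"jaw":255,"x":-0.002,"y":-0.012,"z":-0.007,"ax":0,"ay":0,"az":0},{"jaw":255,"x":-0.002,"y":-0.015,"z":-0.017,"ax":0,"ay":0,"az":0},{"jaw":255,"x":-0.002,"y":-0.019,"z":-0.028,"ax":0,"ay":0,"az":0},{"jaw":255,"x":-0.002,"y":-0.026,"z":-0.039,"ax":0,"ay":0,"az":0},{"jaw":255,"x":-0.002,"y":-0.034,"z":-0.048,"ax":0,"ay":0,"az":0},{"jaw":255,"x":-0.002,"y":-0.044,"z":-0.055,"ax":0,"ay":0,"az":0},{"jaw":255,"x":-0.002,"y":-0.055,"z":-0.060,"ax":0,"ay":0,"az":0},{"jaw":255,"x":-0.002,"y":-0.061,"z":-0.062,"ax":0,"ay":0,"az":0},{"jaw":255,"x":-0.002,"y":-0.068,"z":-0.064,"ax":0,"ay":0,"az":0},{"jaw":255,"x":-0.002,"y":-0.068,"z":-0.064,"ax":0,"ay":0,"az":0}]'
python3 - <<'E'
from h import *
get_image("top"); marks(["supply_stem","supply_tip"],"top")
get_image("scene"); marks(["supply_stem","supply_tip"],"scene")
go([446,160,85],[446,155,85],[446,150,85],[446,145,85])
E
```

```text
clock: 3.85
tool_pos: [448.0, 163.4, 85.9]
ee_rot: [[-0.001, 0.22, 0.975], [0.002, 0.975, -0.22], [-1.0, 0.001, -0.001]]
contact_force: [0.7, 1.8, 1.4]
opening: 0.4
top supply_stem []
top supply_tip [([416.8, 146.6, 98.2], 0.57)]
scene supply_stem [([512.2, 133.1, 99.2], 0.93), ([667.5, -238.8, -0.6], 0.54)]
scene supply_tip [([416.2, 140.5, 99.6], 0.62)]
4.15 [448.2 163.1  85.1] F [-2.2  3.3  2.4]
  to [446, 160, 85] shift [ 0.0001 -0.0035 -0.0015]
  to [446, 155, 85] shift [ 0.0001 -0.0084 -0.0003]
  to [446, 150, 85] shift [ 0.0001 -0.0132  0.0008]
  to [446, 145, 85] shift [ 0.0001 -0.0181  0.0019]
```

```bash
python3 -m pendant '[{"jaw":255,"x":0,"y":-0.002,"z":-0.001,"ax":0,"ay":0,"az":0},{"jaw":255,"x":0,"y":-0.004,"z":-0.001,"ax":0,"ay":0,"az":0},{"jaw":255,"x":0,"y":-0.006,"z":-0.001,"ax":0,"ay":0,"az":0},{"jaw":255,"x":0,"y":-0.008,"z":0,"ax":0,"ay":0,"az":0},{"jaw":255,"x":0,"y":-0.009,"z":0,"ax":0,"ay":0,"az":0},{"jaw":255,"x":0,"y":-0.010,"z":0,"ax":0,"ay":0,"az":0},{"jaw":255,"x":0,"y":-0.011,"z":0.001,"ax":0,"ay":0,"az":0},{"jaw":255,"x":0,"y":-0.012,"z":0.001,"ax":0,"ay":0,"az":0},{"jaw":255,"x":0,"y":-0.013,"z":0.001,"ax":0,"ay":0,"az":0},{"jaw":255,"x":0,"y":-0.013,"z":0.001,"ax":0,"ay":0,"az":0}]'
python3 -m pendant '[{"jaw":255,"x":0,"y":-0.0005,"z":0,"ax":0,"ay":0,"az":0},{"jaw":255,"x":0,"y":-0.001,"z":0,"ax":0,"ay":0,"az":0},{"jaw":255,"x":0,"y":-0.0015,"z":0,"ax":0,"ay":0,"az":0},{"jaw":255,"x":0,"y":-0.002,"z":0,"ax":0,"ay":0,"az":0},{"jaw":255,"x":0,"y":-0.0025,"z":0,"ax":0,"ay":0,"az":0},{"jaw":255,"x":0,"y":-0.003,"z":0,"ax":0,"ay":0,"az":0},{"jaw":255,"x":0,"y":-0.003,"z":0,"ax":0,"ay":0,"az":0},{"jaw":255,"x":0,"y":-0.003,"z":0,"ax":0,"ay":0,"az":0},{"jaw":255,"x":0,"y":-0.003,"z":0,"ax":0,"ay":0,"az":0},{"jaw":255,"x":0,"y":-0.003,"z":0,"ax":0,"ay":0,"az":0}]'
```

```text
clock: 4.98
tool_pos: [446.0, 150.0, 85.0]
ee_rot: [[-0.003, 0.221, 0.975], [0.001, 0.975, -0.221], [-1.0, 0.0, -0.004]]
contact_force: [-1.3, 3.8, 2.2]
opening: -0.0
clock: 5.82
tool_pos: [445.9, 148.4, 85.2]
ee_rot: [[-0.002, 0.221, 0.975], [0.004, 0.975, -0.221], [-1.0, 0.003, -0.003]]
contact_force: [2.3, 10.3, -0.5]
opening: 0.0
```

```bash
python3 -m pendant '[{"jaw":255,"x":0,"y":-0.001,"z":0,"ax":0,"ay":0,"az":0},{"jaw":255,"x":0,"y":-0.002,"z":0,"ax":0,"ay":0,"az":0},{"jaw":255,"x":0,"y":-0.003,"z":0,"ax":0,"ay":0,"az":0},{"jaw":255,"x":0,"y":-0.004,"z":0,"ax":0,"ay":0,"az":0},{"jaw":255,"x":0,"y":-0.004,"z":0,"ax":0,"ay":0,"az":0},{"jaw":255,"x":0,"y":-0.004,"z":0,"ax":0,"ay":0,"az":0},{"jaw":255,"x":0,"y":-0.004,"z":0,"ax":0,"ay":0,"az":0},{"jaw":255,"x":0,"y":-0.004,"z":0,"ax":0,"ay":0,"az":0},{"jaw":255,"x":0,"y":-0.004,"z":0,"ax":0,"ay":0,"az":0},{"jaw":255,"x":0,"y":-0.004,"z":0,"ax":0,"ay":0,"az":0}]'
python3 - <<'E'
from h import *
get_image("top"); marks(["supply_stem","supply_tip"],"top")
im,_=save("scene","s2.png"); cv2.imwrite("pics/s2c.png",cv2.resize(im[170:340,200:420,::-1],None,fx=3,fy=3)); marks(["supply_stem","supply_tip"],"scene")
go([446,180,86],[446,180,220],[450,-165,220])
E
```

```text
clock: 6.65
tool_pos: [445.8, 148.0, 85.4]
ee_rot: [[0.001, 0.222, 0.975], [0.01, 0.975, -0.222], [-1.0, 0.01, -0.002]]
contact_force: [4.6, 19.8, -3.4]
opening: -0.1
top supply_stem []
top supply_tip []
scene supply_stem [([512.8, 132.4, 100.7], 0.65), ([415.2, 121.0, 98.3], 0.62)]
scene supply_tip [([414.1, 117.3, 99.7], 0.49)]
6.95 [445.8 148.   85.3] F [ 4.1 19.3 -4.5]
  to [446, 180, 86] shift [-0.0003  0.0313 -0.0069]
  to [446, 180, 220] shift [-0.1343  0.0327 -0.0071]
  to [450, -165, 220] shift [-0.1379 -0.3028  0.0733]
```

View pics/s2c.png

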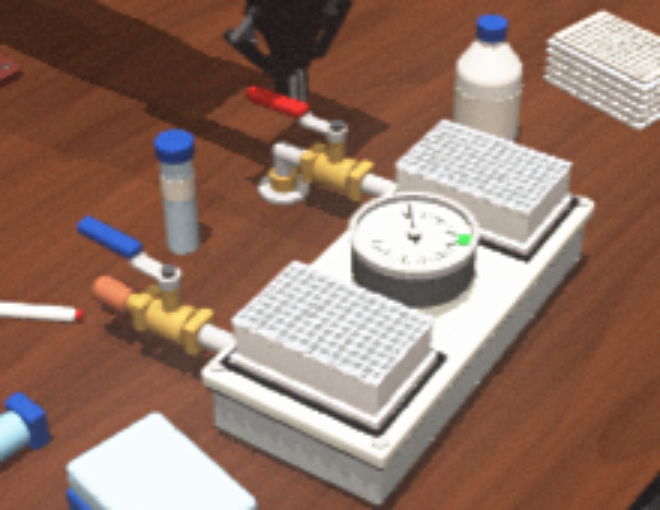

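The red lever now lies parallel to its pipe, and it stayed put as the push rose to 20 N, so it is against its stop. In the crop it is at (278,102), with the blue lever at (110,237) and the green band at (463,240). Next I retreat and go over to the right of the blue lever.

```bash
python3 -m pendant '[{"jaw":255,"x":0,"y":0.015,"z":-0.003,"ax":0,"ay":0,"az":0},{"jaw":255,"x":0,"y":0.031,"z":-0.007,"ax":0,"ay":0,"az":0},{"jaw":255,"x":0,"y":0.031,"z":-0.007,"ax":0,"ay":0,"az":0},{"jaw":255,"x":-0.040,"y":0.031,"z":-0.007,"ax":0,"ay":0,"az":0},{"jaw":255,"x":-0.080,"y":0.031,"z":-0.007,"ax":0,"ay":0,"az":0},{"jaw":255,"x":-0.120,"y":0.031,"z":-0.007,"ax":0,"ay":0,"az":0},{"jaw":255,"x":-0.140,"y":0,"z":0,"ax":0,"ay":0,"az":0},{"jaw":255,"x":-0.140,"y":-0.040,"z":0.010,"ax":0,"ay":0,"az":0},{"jaw":255,"x":-0.140,"y":-0.080,"z":0.020,"ax":0,"ay":0,"az":0},{"jaw":255,"x":-0.140,"y":-0.120,"z":0.030,"ax":0,"ay":0,"az":0}]'
python3 - <<'E'
from h import *
get_image("top"); marks(["supply_stem","supply_tip","bleed_stem","bleed_tip"],"top")
get_image("wrist"); marks(["supply_stem","supply_tip","bleed_stem","bleed_tip","gauge_centre","band_mid","needle_tip"],"wrist")
go([474,-151,220],[474,-151,85])
E
```

```text
clock: 7.78
tool_pos: [447.8, 20.5, 224.6]
ee_rot: [[0.002, 0.22, 0.975], [0.009, 0.975, -0.22], [-1.0, 0.009, -0.0]]
contact_force: [1.1, -0.2, -0.1]
opening: -0.1
top supply_stem []
top supply_tip [([418.5, 125.6, 94.9], 0.63), ([709.0, 58.5, 116.5], 0.22)]
top bleed_stem [([542.0, -101.8, 96.7], 0.53)]
top bleed_tip [([541.4, -100.0, 98.6], 0.39)]
wrist supply_stem [([515.8, 137.8, 97.9], 0.68)]
wrist supply_tip [([414.3, 125.3, 100.1], 0.95)]
wrist bleed_stem []
wrist bleed_tip [([449.5, -106.5, 98.1], 0.87)]
wrist gauge_centre []
wrist band_mid []
wrist needle_tip []
8.43 [448.3  23.7 224. ] F [0.2 0.3 0.6]
  to [474, -151, 220] shift [ 0.0022 -0.1647  0.0635]
  to [474, -151, 85] shift [ 0.1372 -0.1661  0.0638]
```

```bash
python3 -m pendant '[{"jaw":255,"x":0,"y":-0.165,"z":0.064,"ax":0,"ay":0,"az":0},{"jaw":255,"x":0,"y":-0.165,"z":0.064,"ax":0,"ay":0,"az":0},{"jaw":255,"x":0,"y":-0.165,"z":0.064,"ax":0,"ay":0,"az":0},{"jaw":255,"x":0,"y":-0.165,"z":0.064,"ax":0,"ay":0,"az":0},{"jaw":255,"x":0,"y":-0.165,"z":0.064,"ax":0,"ay":0,"az":0},{"jaw":255,"x":0,"y":-0.165,"z":0.064,"ax":0,"ay":0,"az":0},{"jaw":255,"x":0.035,"y":-0.166,"z":0.064,"ax":0,"ay":0,"az":0},{"jaw":255,"x":0.070,"y":-0.166,"z":0.064,"ax":0,"ay":0,"az":0},{"jaw":255,"x":0.105,"y":-0.166,"z":0.064,"ax":0,"ay":0,"az":0},{"jaw":255,"x":0.138,"y":-0.166,"z":0.064,"ax":0,"ay":0,"az":0}]'
python3 - <<'E'
from h import *
im,_=save("top","t3.png"); cv2.imwrite("pics/t3c.png",cv2.resize(im[145:225,290:390,::-1],None,fx=7,fy=7,interpolation=cv2.INTER_CUBIC)); 
marks(["bleed_stem","bleed_tip","gauge_centre","needle_tip","band_mid"],"top")
get_image("scene");marks(["gauge_centre","needle_tip","band_mid"],"scene")
S=np.array([540,-104])
def P(th,d,r=65):
    t=np.radians(th);u=np.array([np.cos(t),np.sin(t)]);n=np.array([-u[1],u[0]])
    return np.r_[np.round(S+r*u+d*n,1),85].tolist()
go(P(182,30),*[P(t,24) for t in(176,170,164,158,152,146,140,134)])
E
```

```text
clock: 9.27
tool_pos: [474.0, -149.0, 82.8]
ee_rot: [[0.001, 0.219, 0.976], [0.011, 0.976, -0.219], [-1.0, 0.011, -0.002]]
contact_force: [-0.2, 0.2, 0.2]
opening: -0.1
top bleed_stem [([537.6, -101.8, 100.4], 0.63)]
top bleed_tip [([445.4, -103.8, 96.8], 0.7), ([657.7, 148.6, 70.3], 0.48)]
top gauge_centre [([678.1, 34.8, 116.8], 0.96)]
top needle_tip [([654.2, 64.4, 117.5], 0.41)]
top band_mid [([705.6, 57.4, 115.9], 0.39)]
scene gauge_centre [([673.5, 33.3, 116.1], 0.92)]
scene needle_tip [([675.0, 37.0, 117.4], 0.67), ([651.5, 61.1, 116.4], 0.51)]
scene band_mid [([544.8, 325.5, 1.1], 0.35)]
9.77 [ 475.6 -151.5   86.3] F [-0.9  0.1 -0.7]
  to [476.1, -136.3, 85.0] shift [ 0.0014  0.0149 -0.0029]
  to [473.5, -123.4, 85.0] shift [ 0.0015  0.0269 -0.0083]
  to [471.8, -116.3, 85.0] shift [ 0.0016  0.0335 -0.0115]
  to [470.9, -109.2, 85.0] shift [ 0.0016  0.0402 -0.0139]
  to [470.7, -101.9, 85.0] shift [ 0.0017  0.0473 -0.0157]
  to [471.3, -94.7, 85.0] shift [ 0.0018  0.0544 -0.0167]
  to [472.7, -87.5, 85.0] shift [ 0.0018  0.0617 -0.0169]
  to [474.8, -80.6, 85.0] shift [ 0.0019  0.0689 -0.0164]
  to [477.6, -73.9, 85.0] shift [ 0.002   0.0761 -0.0152]
```

View pics/t3c.png

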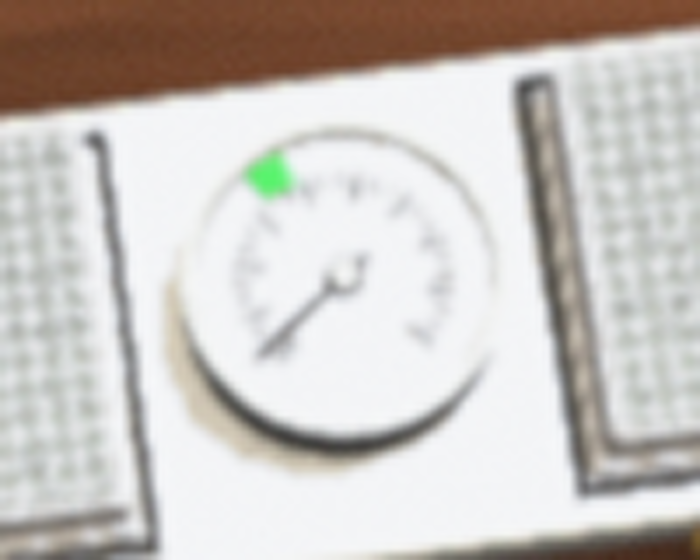

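The dial crop shows the pivot at (345,275), the needle tip at (260,357) and the green band at (270,175). The needle has about 90–97° to go, which is 51–54° of lever travel. I'll push most of that, then look again.

```bash
python3 -m pendant '[{"jaw":255,"x":0.001,"y":0.015,"z":-0.003,"ax":0,"ay":0,"az":0},{"jaw":255,"x":0.001,"y":0.022,"z":-0.006,"ax":0,"ay":0,"az":0},{"jaw":255,"x":0.001,"y":0.028,"z":-0.009,"ax":0,"ay":0,"az":0},{"jaw":255,"x":0.001,"y":0.034,"z":-0.012,"ax":0,"ay":0,"az":0},{"jaw":255,"x":0.001,"y":0.040,"z":-0.014,"ax":0,"ay":0,"az":0},{"jaw":255,"x":0.001,"y":0.047,"z":-0.016,"ax":0,"ay":0,"az":0},{"jaw":255,"x":0.001,"y":0.054,"z":-0.017,"ax":0,"ay":0,"az":0},{"jaw":255,"x":0.001,"y":0.061,"z":-0.017,"ax":0,"ay":0,"az":0},{"jaw":255,"x":0.001,"y":0.065,"z":-0.017,"ax":0,"ay":0,"az":0},{"jaw":255,"x":0.001,"y":0.065,"z":-0.017,"ax":0,"ay":0,"az":0}]'
cat > look.py <<'E'
from h import *
import sys
im,_=save("top","t.png")
c=cv2.resize(im[155:215,310:370],None,fx=8,fy=8,interpolation=cv2.INTER_CUBIC)
cv2.imwrite("pics/%s.png"%sys.argv[1],c[:,:,::-1])
T=np.array(camera_params("top")["cam_to_world"]);K=np.array(camera_params("top")["intrinsics"])
def pw(u,v,z=116):
    r=T[:3,:3]@np.array([(u-K[0,2])/K[0,0],-(v-K[1,2])/K[1,1],-1]); return T[:2,3]+r[:2]*(z-T[2,3])/r[2]
i=c.astype(int); g=(i[:,:,1]-i[:,:,0]>60)&(i[:,:,1]-i[:,:,2]>60)
v,u=np.nonzero(g); G=pw(310+u.mean()/8,155+v.mean()/8); C=pw(310+(345/7-20)  ,145+275/7)
C=np.array([676,34.5]); d=lambda p:np.degrees(np.arctan2(*(p-C)[::-1]))
print("pivot in crop px ok; band",np.round(G,1),"ang",d(G).round(1))
marks(["bleed_stem","bleed_tip","needle_tip","supply_tip"],"top")
go()
E
python3 look.py t4c
```

```text
clock: 10.6
tool_pos: [472.9, -83.6, 85.7]
ee_rot: [[0.003, 0.219, 0.976], [0.009, 0.976, -0.219], [-1.0, 0.01, 0.001]]
contact_force: [0.4, -2.0, -0.2]
opening: 0.4
pivot in crop px ok; band [707.5  57.4] ang 36.0
top bleed_stem [([667.8, -230.5, -1.7], 0.58)]
top bleed_tip []
top needle_tip [([693.6, 67.7, 116.2], 0.48)]
top supply_tip [([415.6, 127.7, 97.5], 0.72)]
10.85 [472.9 -84.   85.5] F [-0.9  1.   0. ]
```

View pics/t4c.png

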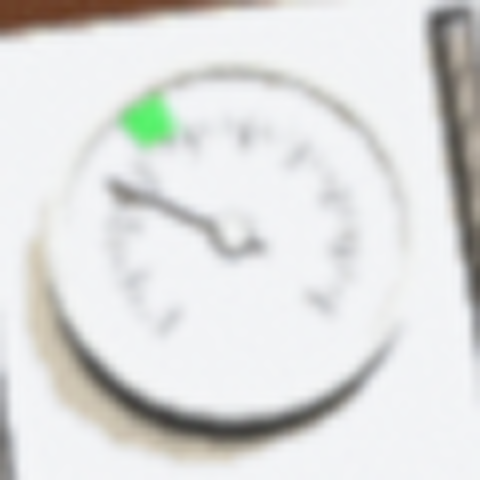

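Needle tip is at (110,185), pivot (235,235) and band middle (148,122). That leaves about 31° of needle, or 17° of lever. I'll push 15° slowly and look again.

```bash
python3 -m pendant '[{"jaw":255,"x":0,"y":0.003,"z":0,"ax":0,"ay":0,"az":0},{"jaw":255,"x":0,"y":0.006,"z":0.001,"ax":0,"ay":0,"az":0},{"jaw":255,"x":0,"y":0.009,"z":0.001,"ax":0,"ay":0,"az":0},{"jaw":255,"x":0,"y":0.011,"z":0.002,"ax":0,"ay":0,"az":0},{"jaw":255,"x":0,"y":0.013,"z":0.002,"ax":0,"ay":0,"az":0},{"jaw":255,"x":0,"y":0.015,"z":0.003,"ax":0,"ay":0,"az":0},{"jaw":255,"x":0,"y":0.017,"z":0.004,"ax":0,"ay":0,"az":0},{"jaw":255,"x":0,"y":0.018,"z":0.004,"ax":0,"ay":0,"az":0},{"jaw":255,"x":0,"y":0.018,"z":0.004,"ax":0,"ay":0,"az":0},{"jaw":255,"x":0,"y":0.018,"z":0.004,"ax":0,"ay":0,"az":0}]'
python3 look.py t5c
```

```text
clock: 11.68
tool_pos: [480.7, -67.0, 85.6]
ee_rot: [[0.003, 0.22, 0.975], [0.01, 0.975, -0.22], [-1.0, 0.011, 0.0]]
contact_force: [0.5, -2.3, 0.1]
opening: -0.4
pivot in crop px ok; band [707.7  57.3] ang 35.8
top bleed_stem []
top bleed_tip [([401.8, -154.5, 2.7], 0.63)]
top needle_tip [([707.9, 58.1, 113.7], 0.62)]
top supply_tip [([417.8, 123.2, 97.5], 0.9), ([658.2, 151.6, 70.2], 0.61)]
11.93 [480.7 -67.1  85.7] F [-0.8 -1.4  0.5]
```

View pics/t5c.png

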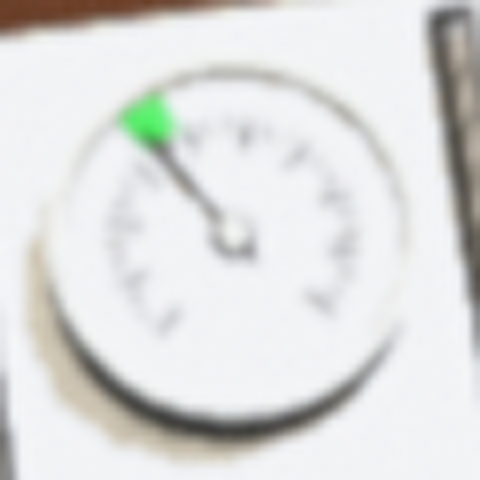

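The needle lies along (232,232)–(158,150) and enters the green about 4° short of its middle. I'll nudge it 2 mm more, then withdraw and lift.

```bash
python3 -m pendant '[{"jaw":255,"x":0,"y":0.001,"z":0,"ax":0,"ay":0,"az":0},{"jaw":255,"x":0,"y":0.002,"z":0.001,"ax":0,"ay":0,"az":0},{"jaw":255,"x":0,"y":0.002,"z":0.001,"ax":0,"ay":0,"az":0},{"jaw":255,"x":0,"y":0.002,"z":0.001,"ax":0,"ay":0,"az":0},{"jaw":255,"x":0,"y":-0.010,"z":-0.006,"ax":0,"ay":0,"az":0},{"jaw":255,"x":0,"y":-0.025,"z":-0.014,"ax":0,"ay":0,"az":0},{"jaw":255,"x":0,"y":-0.030,"z":-0.016,"ax":0,"ay":0,"az":0},{"jaw":255,"x":0,"y":-0.030,"z":-0.016,"ax":0,"ay":0,"az":0},{"jaw":255,"x":-0.040,"y":-0.030,"z":-0.016,"ax":0,"ay":0,"az":0},{"jaw":255,"x":-0.080,"y":-0.030,"z":-0.016,"ax":0,"ay":0,"az":0}]'
python3 -m pendant '[{"jaw":255,"x":-0.040,"y":0,"z":0,"ax":0,"ay":0,"az":0},{"jaw":255,"x":-0.080,"y":0,"z":0,"ax":0,"ay":0,"az":0},{"jaw":255,"x":-0.080,"y":-0.020,"z":-0.030,"ax":0,"ay":0,"az":0},{"jaw":255,"x":-0.080,"y":-0.040,"z":-0.060,"ax":0,"ay":0,"az":0},{"jaw":255,"x":-0.080,"y":-0.050,"z":-0.080,"ax":0,"ay":0,"az":0},{"jaw":255,"x":-0.080,"y":-0.050,"z":-0.080,"ax":0,"ay":0,"az":0},{"jaw":255,"x":-0.080,"y":-0.050,"z":-0.080,"ax":0,"ay":0,"az":0},{"jaw":255,"x":-0.080,"y":-0.050,"z":-0.080,"ax":0,"ay":0,"az":0},{"jaw":255,"x":-0.080,"y":-0.050,"z":-0.080,"ax":0,"ay":0,"az":0},{"jaw":255,"x":-0.080,"y":-0.050,"z":-0.080,"ax":0,"ay":0,"az":0}]'
python3 look.py t6c
python3 - <<'E'
import cv2,numpy as np
a=cv2.imread("pics/t.png");b=cv2.resize(cv2.imread("pics/t6c.png"),(360,360))
o=np.zeros((480,800,3),np.uint8);o[:360,:360]=b;o[:,360:]=cv2.resize(a[140:380,200:420],(440,480));cv2.imwrite("pics/t6m.png",o)
E
```

```text
clock: 12.77
tool_pos: [456.3, -92.2, 163.7]
ee_rot: [[-0.003, 0.221, 0.975], [0.014, 0.975, -0.221], [-1.0, 0.013, -0.006]]
contact_force: [1.8, -1.0, 0.6]
opening: -0.1
clock: 13.6
tool_pos: [368.2, -124.0, 243.5]
ee_rot: [[-0.003, 0.22, 0.975], [0.014, 0.975, -0.22], [-1.0, 0.013, -0.006]]
contact_force: [-0.2, 0.3, 0.1]
opening: -0.2
pivot in crop px ok; band [707.5  57.4] ang 36.0
top bleed_stem [([537.8, -101.8, 97.7], 0.71)]
top bleed_tip [([483.0, -25.9, 94.3], 0.79)]
top needle_tip [([690.0, -76.9, 69.9], 0.6), ([400.0, -150.6, 1.3], 0.52)]
top supply_tip [([418.8, 127.3, 97.7], 0.76)]
13.85 [ 367.7 -124.2  243.4] F [0.2 0.5 0.3]
```

View pics/t6m.png

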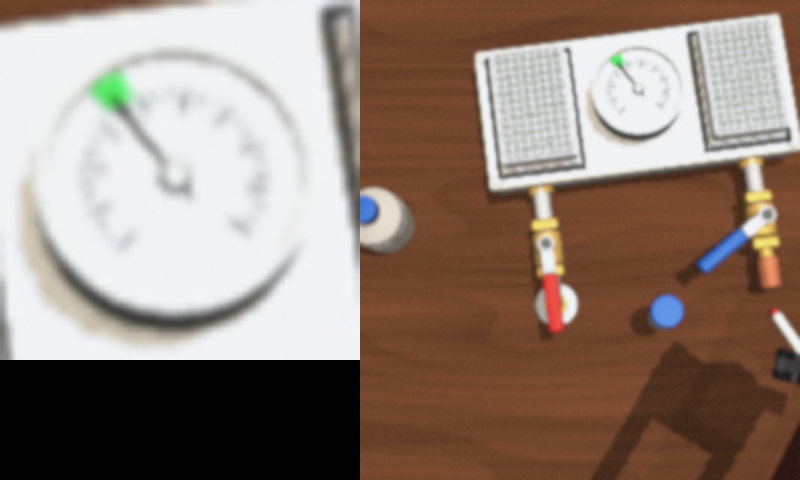

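The needle points from (174,175) to (116,98), into the middle of the green at (111,90). The red lever is in line with its pipe, and the tube stands untouched. Handing in.

```bash
python3 -c "
from cell import env
print(env.job_done())"
```

```text
the job is handed in; nothing more can be done
None
```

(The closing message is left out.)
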